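# Open the slot shutter and lock the hand-rest post

## Task

Set up the hand rest for throwing: on the white mounting console, press the tab of the slot cover down and keep it down while sliding the cover fully open, without forcing it, and let the tab spring up so that the cover stays latched open. Then take the hand-rest post from its stand, put its T-foot lengthwise down through the slot until the collar sits on the deck, turn it a quarter turn anticlockwise until it stops, and leave it standing upright and locked. Leave the clay cup beside the console and the wooden rib beside the stand where they are.

Things in the scene. Friction and masses are not known exactly. Their poses are not given: they have to be found in the camera images.
- console: Fixed white console on the bench, 230 (its x) x 100 (its y) x 58 mm to its aluminium deck. Origin: centre of the underside; z up. The slot is near the -x end; the cover opens towards +x. Rails run along x on the deck at |y| 33 to 50 mm, top at z 72 mm, with inward comb teeth (|y| 27 to 33 mm, 8 mm long, every 22.5 mm) that catch the tab's ears.
- cover (a joint): Travel of the slot cover along console +x, m: 0 closed (over the slot), 0.092 end stop; starts at 0 to 0.002. A grey plate 100 x 72 x 4 mm on the deck, sliding friction 1.5 N. The tab must be down to pass each of four teeth (met at 0.003, 0.0255, 0.048, 0.0705). Past 0.0865 a raised tab holds it open.
- tab (a joint): How far the release tab is pressed down, m: 0 up, 0.0065 fully down (stop). Spring: 4 N to start, 8 N at full depth. The ears pass under the teeth only when it is down more than about 0.0045; released, it springs up between teeth.
- tab_pad (a point): Point to press: centre of the flat top of the tab (42 mm along console x, 48 mm along y), 70 mm above the bench when up; moves with cover and tab. A rib 9 mm high and 6 mm thick runs across y at the tab's +x edge, from 21 to 27 mm beyond this point, for a finger to push against. Axes: the console's.
- slot (a point): Centre of the slot's mouth in the deck, 58 mm above the bench; console axes. Slot 49 mm (x) by 16 mm (y) through an 8 mm deck, over a 30 mm deep cavity; under the cover while closed. Two stops in the cavity let a foot that went in lengthwise turn anticlockwise (from above) by about 90 degrees (up to 10 more with its play), hardly clockwise.
- rest_post: Hand-rest post, 131 mm tall, 0.2 to 0.4 kg, upright in the stand. Origin: centre of the foot's underside; z up; x along the T-foot and the pad. Foot 44 (x) x 12 (y) x 8 mm; neck 12 mm dia to z 22; collar 40 mm dia, z 22 to 30; stem 14 mm dia; wooden pad 60 (x) x 24 (y) x 34 mm, z 97 to 131. Seated, its origin lies 22 mm below the deck's top. Either way round will do.
- pad_grip (a point): Centre of the post's wooden pad, 114 mm above the post's origin, axes of the post: grip it across its y (24 mm).
- stand: Fixed wooden block 80 x 80 x 60 mm with a 50 (x) x 18 (y) mm pocket 35 mm deep in its top, in which the post's foot hangs, its collar resting on the top. Origin: centre of the underside.
- cup: Bystander: clay cup, 68 mm wide, 75 mm tall, near the console. Origin: underside.
- wood_rib: Bystander: flat wooden rib 120 x 45 x 8 mm lying near the stand. Origin: underside.

How it is judged:
By the outcome, as a careful person would: the job done as asked, in the order asked, and still so for the second after the job is handed in, with the robot touching nothing.
It also fails if it takes over 64 s, if anything falls off the work surface, if the arm or the gripper's body presses on something with over 40 N, if the wrist force passes 120 N, or if a joint passes its speed limit or range.

## Robot

A 7-joint arm with a two-finger parallel gripper is mounted at the origin on the work surface. World frame = base frame: x ahead of the robot, y to its left, z up, the work surface at z = 0. Lengths are in m, angles in rad, forces in N, time in s.
With the tool pointing down it reaches from about 0.35 to 0.9 m from the base axis. Payload 8.1 kg.
Tool frame: the origin (TCP) lies midway between the tips of the shut fingers; the grasp point (between the pads) lies 19 mm behind it; z points along the fingers, y is the line along which they close (so a half turn about z gives the same grasp; the last joint's range is limited). The gripper opens to 92 mm and grips with 3 to 60 N. Pads are 19 mm wide; open, the fingers measure 130 mm over their backs; the gripper's body (75 mm by 190 mm) begins 47 mm behind the grasp point.
Start: joints at [-1.292, 0.434, 0.025, 1.573, -0.012, 1.134, -0.075], TCP at [0.233, 0.58, 0.227] pointing down, gripper open.
Joint ranges: [-2.62, 2.62], [-0.44, 2.09], [-1.27, 1.32], [0.08, 2.57], [-1.32, 4.46], [0.12, 2], [-2.74, 2.74]. Speed limits (rad/s): [2.22, 2.22, 3.01, 3.01, 3.14, 3.14, 3.14].

## Interface

Orientations are given as a rotation vector (axis times angle).
In Python, from cell import arm gives the robot as it stands.
- The arm moves only by the tool carry_out, never from a script. Its arguments are lists of equal length, an entry for each row: "claw": the finger opening in cm, from 0 to 9.18; "delta_pos": the shift along the tool's x, y, z in cm, a list of three; "angular": the turn, a rotation vector about the tool's x, y, z in rad, a list of three. In form: {"claw": [claw, ...], "delta_pos": [[dx, dy, dz], ...], "angular": [[ax, ay, az], ...]}. A call has 1 to 20 rows; each row shifts and turns the commanded pose from where the row before left it, along the tool's axes as they then stand; what a row does not reach is not made up. A row lasts 1/10 s, in which the tool goes at most 50 mm and 8.59 degrees, less where a joint would pass 70% of its speed; a pose out of reach is approached as far as the arm can. A call with a gripper value outside its range is refused whole. The fingers move at their own pace and stop on an object; "force" is the grip in N (left out, the last holds). Time passes only in rows, so rows that do not move let the fingers close. It gives the time, the measured TCP pose, the force, the opening and the grip force at its end, in the units of the state.
- arm.observe(): the state, without advancing time (a new reading comes with each control period).
- arm.get_image(name): name is "side" or "top"; returns a dict with "frame" (420x560x3 uint8, red, green, blue), "mtx" (3x3 intrinsics, pixels), "T" (4x4, takes a point from camera to world coordinates). Camera axes: x right, y down, z forward; pixel columns grow to the right and rows downward; lengths in m; the calibration is good to about 2 mm. A picture is of the moment at which its call begins. There is no depth.
- arm.sign_off(): hands the job in; it is judged then, once.
Trained networks look in a picture, given as the dict that the camera call returned (one of the last four; its "shot" number tells which), for a name from the list of things; names that differ only in an ending like _2 or _b are one class to them, and where a whole thing is asked for, a point or a joint stands for the part that bears it (a point fixed in the world has none). Each returns a list of dicts, best first, with "conf" (0 to 1); they miss things now and then, are a little off and sometimes report something else, mostly with a low value. They report only what shows in the picture. A call takes as long as a camera call.
- arm.look_for(label, picture): "centre" ([column, row] as shares, 0 to 1, of the picture: columns of its width, rows of its height, amid what is visible of it).
- arm.trace(label, picture): "region" (420x560 bool, what is visible of it) and "centre" ([column, row] as shares, 0 to 1, of the picture: columns of its width, rows of its height, amid what is visible of it).
- arm.place_of(label, picture): "centre" ([column, row] as shares, 0 to 1, of the picture: columns of its width, rows of its height: a listed point, or the origin of a listed thing).
The state is a dict: "clock": time; "joints": joint angles; "dq": joint speeds; "joint_efforts": joint torques, N m; "position": TCP position; "ee_rot": TCP orientation; "force": force on the tool from outside, world axes, zero at the start; "ft_torque": the same for the moment, N m; "width": opening from 0.0 (shut) to 1.0 (fully open); "gripper_force": force on a finger pad.
Only numpy, scipy, OpenCV 4.12 (cv2) and the standard library are available. Lean on these libraries where they do the work, as an engineer would, in place of code of your own. Each camera call takes 0.05 s, during which the arm holds its last target. There are 200 camera calls.

## Working session

There is one attempt and no reset: what is moved stays moved. The work goes in short steps, Python scripts to look and compute and a tool call to move; the robot and the scene stay as the last step left them, time stands still between calls to the robot, and variables do not carry over. Pictures are saved under pics/ and viewed, at most 10 in all, crops included, and the job is handed in when it is done.

Besides the shell and the picture viewer there is one more tool, called by a JSON object that holds its "method" and its "body". carry_out: Moves the arm, as the interface text tells. Its arguments: {"type":"object","properties":{"claw":{"type":"array","items":{"type":"number"}},"delta_pos":{"type":"array","items":{"type":"array","items":{"type":"number"}}},"angular":{"type":"array","items":{"type":"array","items":{"type":"number"}}},"force":{"type":"number"}},"required":["claw","delta_pos","angular"]}

```bash
mkdir -p pics
cat > h.py <<'E'
import numpy as np, cv2
from cell import arm
from scipy.spatial.transform import Rotation as R
def ray(p,c):
    K=np.array(p["mtx"]);T=np.array(p["T"])
    d=T[:3,:3]@np.linalg.inv(K)@np.array([c[0]*560,c[1]*420,1]); return T[:3,3],d
def atz(p,c,z):
    o,d=ray(p,c); return o+d*(z-o[2])/d[2]
def save(p,n): cv2.imwrite("pics/"+n,p["frame"][:,:,::-1])
def tri(a,ca,b,cb):
    o1,d1=ray(a,ca);o2,d2=ray(b,cb);d1/=np.linalg.norm(d1);d2/=np.linalg.norm(d2)
    s=np.linalg.lstsq(np.c_[d1,-d2],o2-o1,rcond=None)[0]
    x=o1+s[0]*d1;y=o2+s[1]*d2;return (x+y)/2,np.linalg.norm(x-y)
E
python3 - <<'E'
from h import *
np.set_printoptions(precision=4,suppress=True)
P={n:arm.get_image(n) for n in("side","top")}
for n in P: save(P[n],n+"0.png"); print(n,P[n]["T"][:3,3])
Z=dict(tab_pad=.07,slot=.058,console=0,rest_post=.038,pad_grip=.152,stand=0,cup=0,wood_rib=0)
for l,z in Z.items():
    r={}
    for n in P:
        q=arm.place_of(l,P[n])
        for k in q[:2]: print(l,n,round(k["conf"],2),np.array(k["centre"]),atz(P[n],k["centre"],z))
        if q: r[n]=q[0]["centre"]
    if len(r)==2: print("   tri",tri(P["side"],r["side"],P["top"],r["top"]))
for l in ("console","cover","rest_post","stand","pad_grip"):
    q=arm.trace(l,P["top"])
    if q:
        m=q[0]["region"].astype(np.uint8); ys,xs=np.nonzero(m); print(l,q[0]["conf"],cv2.minAreaRect(np.c_[xs,ys].astype(np.float32)))
print(arm.observe())
E
```

```text
side [0.1086 0.5098 0.5506]
top [ 0.4264 -0.0249  0.8501]
tab_pad side 0.86 [0.5796 0.4612] [ 0.5951 -0.2019  0.07  ]
tab_pad top 0.56 [0.6727 0.4648] [ 0.5889 -0.1937  0.07  ]
tab_pad top 0.28 [0.5832 0.389 ] [ 0.6438 -0.1052  0.07  ]
   tri (array([ 0.5878, -0.192 ,  0.0769]), np.float64(0.0007949935832497279))
slot side 0.69 [0.5829 0.4655] [ 0.5991 -0.2158  0.058 ]
slot side 0.25 [0.36   0.7188] [0.5398 0.2039 0.058 ]
slot top 0.69 [0.6875 0.4502] [ 0.603  -0.2112  0.058 ]
slot top 0.58 [0.3029 0.5117] [0.5455 0.1683 0.058 ]
   tri (array([ 0.6002, -0.2123,  0.0595]), np.float64(0.005772372707349524))
console side 0.65 [0.5821 0.4698] [ 0.6521 -0.2929  0.    ]
console side 0.61 [0.5723 0.5431] [ 0.5771 -0.1702  0.    ]
console top 0.78 [0.6354 0.4995] [ 0.5741 -0.1689  0.    ]
   tri (array([ 0.5573, -0.1526,  0.0961]), np.float64(0.0002628163205762642))
rest_post side 0.69 [0.3586 0.7229] [0.5551 0.1951 0.038 ]
rest_post top 0.89 [0.2911 0.4979] [0.5587 0.1858 0.038 ]
   tri (array([0.5613, 0.189 , 0.0292]), np.float64(0.0029662186007731817))
pad_grip side 0.59 [0.3466 0.5883] [
[... 1205 characters left out ...]
2419433594), (51.47212219238281, 50.290367126464844), 66.80140686035156)
pad_grip 0.91 ((148.7307586669922, 200.3461456298828), (52.40120315551758, 28.050451278686523), 42.273685455322266)
{'clock': 1.15, 'joints': array([-1.2916,  0.4345,  0.025 ,  1.5732, -0.0116,  1.134 , -0.0751]), 'dq': array([-0.0012, -0.0008,  0.002 ,  0.0024,  0.001 , -0.0001, -0.0008]), 'joint_efforts': array([  0.0006, -66.7666,   0.984 , -31.4809,  -0.0608,   0.0326,
         0.    ]), 'position': array([0.2329, 0.58  , 0.2267]), 'ee_rot': array([-0.5962, -3.0845, -0.    ]), 'force': array([-0.2494, -0.1509, -0.274 ]), 'ft_torque': array([0.0271, 0.0451, 0.0088]), 'gripper_force': 0.0, 'width': 0.9980541207151309}
```

Run:
```python
import cv2
a=cv2.imread("pics/top0.png");cv2.imwrite("pics/topc.png",cv2.resize(a[110:310,100:500],(800,400),interpolation=cv2.INTER_CUBIC))
b=cv2.imread("pics/side0.png");cv2.imwrite("pics/sidec.png",cv2.resize(b[120:400,110:450],(729,600),interpolation=cv2.INTER_CUBIC))
```

```text
(no output)
```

View pics/topc.png

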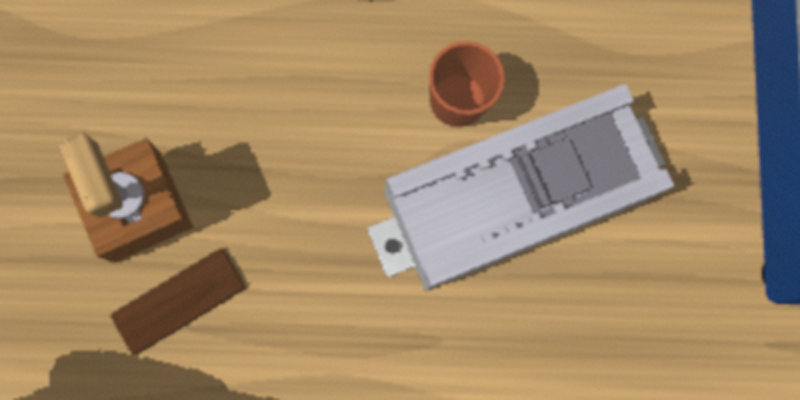

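View pics/sidec.png

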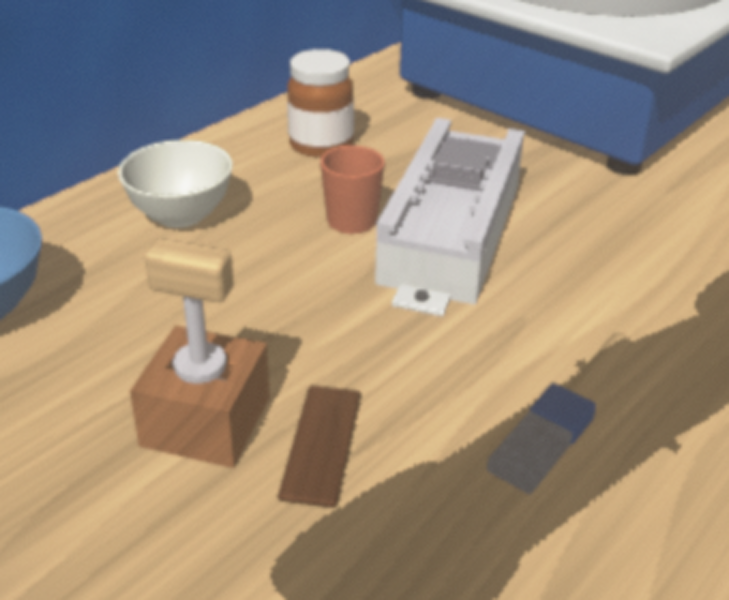

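```bash
cat > fit.py <<'E'
from h import *
from scipy.optimize import minimize
np.set_printoptions(precision=4,suppress=True)
def box(x0,x1,y0,y1,z0,z1): return np.array([[x,y,z] for x in(x0,x1) for y in(y0,y1) for z in(z0,z1)],float)
def render(p,boxes,q):
    K=np.array(p["mtx"]);Ti=np.linalg.inv(p["T"]);m=np.zeros((1680,2240),np.uint8);c,s=np.cos(q[2]),np.sin(q[2])
    for b in boxes:
        w=b@np.array([[c,s,0],[-s,c,0],[0,0,1]])+[q[0],q[1],0]
        u=(w@Ti[:3,:3].T+Ti[:3,3])@K.T;u=u[:,:2]/u[:,2:]
        h=cv2.convexHull((u*4*16).astype(np.int32)); cv2.fillConvexPoly(m,h,255,shift=4)
    return cv2.resize(m,(560,420),interpolation=cv2.INTER_AREA)/255.
def fit(p,mask,boxes,q0):
    f=lambda q:np.abs(render(p,boxes(q),q)-mask).sum()
    best=None
    for k in range(2):
        S=np.vstack([q0,q0+np.diag([.008,.008,.06]+[.006]*(len(q0)-3))])
        r=minimize(f,q0,method="Nelder-Mead",options=dict(initial_simplex=S,xatol=1e-4,fatol=.2,maxfev=500)); q0=r.x
    return r.x,r.fun,mask.sum()
E
python3 - <<'E'
from fit import *
con=lambda q:[box(-.115,.115,-.05,.05,0,.072),box(-.115-abs(q[3]),.115+abs(q[3]),-.021,.021,0,.005)]
st=lambda q:[box(-.04,.04,-.04,.04,0,.06)]
pad=lambda q:[box(-.03,.03,-.012,.012,.135,.169)]
cup=lambda q:[box(-.03,.03,-.03,.03,0,.07)]
for n in("top","side"):
    P=arm.get_image(n)
    for l,b,q0 in(("console",con,[.575,-.169,1.963,.02]),("pad_grip",pad,[.558,.187,.37]),("stand",st,[.557,.182,.37])):
        t=arm.trace(l,P)
        if t:
            q,f,a=fit(P,t[0]["region"],b,np.array(q0)); print(n,l,round(t[0]["conf"],2),q,np.degrees(q[2]),f,a)
            m=render(P,b(q),q)>.5; P["frame"]=P["frame"].copy()
            for mm,c in((m,(255,0,0)),(t[0]["region"],(0,255,0))):
                cs,_=cv2.findContours(mm.astype(np.uint8),0,2); cv2.drawContours(P["frame"],cs,-1,c,1)
    save(P,n+"1.png")
a=cv2.imread("pics/top1.png")[130:280,100:460];b=cv2.imread("pics/side1.png")[160:350,150:375]
a=cv2.resize(a,(800,333),interpolation=0);b=cv2.resize(b,(316,267),interpolation=0)
import numpy as np
c=np.zeros((600,800,3),np.uint8);c[:333]=a;c[333:,:316]=b;cv2.imwrite("pics/f1.png",c)
E
```

```text
top console 0.75 [ 0.5775 -0.1734  1.9896  0.0271] 113.99605155014896 215.04313725490198 8209
top pad_grip 0.7 [0.5569 0.1827 0.4973] 28.493555799881225 298.57254901960783 1107
top stand 0.98 [0.5579 0.1823 0.4418] 25.314060502553517 1000.0901960784315 1533
side pad_grip 0.82 [0.5572 0.1859 0.3684] 21.108691978007002 661.7686274509804 1603
side stand 0.83 [0.5564 0.1857 0.4789] 27.441487884119496 539.5490196078431 2742
```

View pics/f1.png

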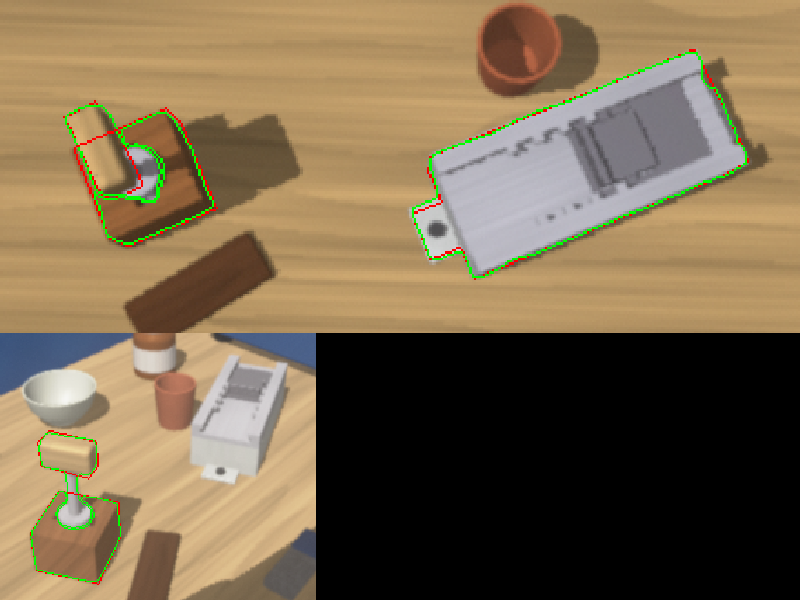

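Run:
```python
from fit import *
def cf(w,q=(.5775,-.1734,1.9896)):
    c,s=np.cos(q[2]),np.sin(q[2]);d=np.array(w)[:2]-q[:2];return np.array([c*d[0]+s*d[1],-s*d[0]+c*d[1]])
cyl=lambda r,z0,z1:np.array([[r*np.cos(a),r*np.sin(a),z] for a in np.arange(0,6.28,.3) for z in(z0,z1)])
post=lambda q:[box(-.03,.03,-.012,.012,.135,.169),cyl(.007,.068,.135),cyl(.02,.06,.068)]
con=lambda q:[box(-.115,.115,-.05,.05,0,.058),box(-.115,.115,-.05,-.033,.058,.072),box(-.115,.115,.033,.05,.058,.072),box(.115,.115+.027,-.021,.021,0,.005)]
for n in("top","side"):
    P=arm.get_image(n)
    t=arm.trace("rest_post",P)[0]
    q,f,a=fit(P,t["region"],post,np.array([.558,.186,.38])); print(n,"post",t["conf"],q,np.degrees(q[2]),f,a)
    for t in arm.trace("console",P)[:2]:
        q,f,a=fit(P,t["region"],con,np.array([.577,-.173,1.98])); print(n,"console",t["conf"],q,np.degrees(q[2]),f,a)
    for l in("tab_pad","cover"):
      for t in arm.trace(l,P)[:2]:
        cs,_=cv2.findContours(t["region"].astype(np.uint8),0,2);k=max(cs,key=cv2.contourArea).reshape(-1,2)
        w=np.array([cf(atz(P,(u+.5)/[560,420],.07 if l=="tab_pad" else .062)) for u in k]);print(n,l,t["conf"],"xc",w[:,0].min(),w[:,0].max(),"yc",w[:,1].min(),w[:,1].max(),t["region"].sum())
    for l,z in(("tab_pad",.07),("slot",.058)):
        for t in arm.place_of(l,P)[:1]: print(l,t["conf"],cf(atz(P,t["centre"],z)))
    if n=="top":
        for u in((628,140),(602,140),(660,135),(712,115),(575,150)): print(u,cf(atz(P,((u[0]/2.222+100)/560,(u[1]/2.222+130)/420),.07)))
        g=P["frame"][150:240,320:460][:,:,::-1];cv2.imwrite("pics/tabc.png",cv2.resize(g,(784,504),interpolation=cv2.INTER_CUBIC))
```

```text
Traceback (most recent call last):
IndexError: list index out of range
```

```bash
cat > meas.py <<'E'
from fit import *
def cf(w,q=(.5775,-.1734,1.9896)):
    c,s=np.cos(q[2]),np.sin(q[2]);d=np.array(w)[:2]-q[:2];return np.array([c*d[0]+s*d[1],-s*d[0]+c*d[1]])
def tr(l,P):
    for i in range(3):
        t=[k for k in arm.trace(l,P) if k["conf"]>.4]
        if t: return t[:1]
    return []
cyl=lambda r,z0,z1:np.array([[r*np.cos(a),r*np.sin(a),z] for a in np.arange(0,6.28,.3) for z in(z0,z1)])
def postm(z): return lambda q:[box(-.03,.03,-.012,.012,z+.097,z+.131),cyl(.007,z+.03,z+.097),cyl(.02,z+.022,z+.03)]
con=lambda q:[box(-.115,.115,-.05,.05,0,.058),box(-.115,.115,-.05,-.033,.058,.072),box(-.115,.115,.033,.05,.058,.072),box(.115,.115+.027,-.021,.021,0,.005)]
E
python3 - <<'E'
from meas import *
for n in("top","side"):
    P=arm.get_image(n)
    for t in tr("rest_post",P):
        q,f,a=fit(P,t["region"],postm(.038),np.array([.558,.186,.38])); print(n,"post",t["conf"],q,np.degrees(q[2]),f,a)
    for t in tr("console",P):
        q,f,a=fit(P,t["region"],con,np.array([.577,-.173,1.98])); print(n,"console",t["conf"],q,np.degrees(q[2]),f,a)
    for l in("tab_pad","cover"):
      for t in tr(l,P):
        cs,_=cv2.findContours(t["region"].astype(np.uint8),0,2);k=max(cs,key=cv2.contourArea).reshape(-1,2)
        w=np.array([cf(atz(P,(u+.5)/[560,420],.07 if l=="tab_pad" else .062)) for u in k]);print(n,l,t["conf"],"xc",w[:,0].min(),w[:,0].max(),"yc",w[:,1].min(),w[:,1].max(),t["region"].sum())
    for l,z in(("tab_pad",.07),("slot",.058)):
        for t in arm.place_of(l,P)[:1]: print(l,t["conf"],cf(atz(P,t["centre"],z)))
    if n=="top":
        for u in((628,140),(602,140),(660,135),(712,115),(575,150)): print(u,cf(atz(P,((u[0]/2.222+100)/560,(u[1]/2.222+130)/420),.07)))
        g=P["frame"][150:240,320:460][:,:,::-1];cv2.imwrite("pics/tabc.png",cv2.resize(g,(784,504),interpolation=cv2.INTER_CUBIC))
E
```

```text
top post 0.59 [0.5564 0.1832 0.5384] 30.847887458635302 125.20392156862745 985
top console 0.78 [ 0.5777 -0.174   1.9801] 113.45365982714823 281.6313725490196 8263
top tab_pad 0.74 xc -0.04945195432962466 0.0012077601664641996 yc -0.03041634830156091 0.030898546680320105 823
top cover 0.91 xc -0.09670588292447171 0.005643933010211309 yc -0.034534844703148354 0.0328296252312889 2021
tab_pad 0.56 [-0.0278 -0.0061]
slot 0.89 [-0.042  -0.0056]
(628, 140) [-0.0344 -0.0018]
(602, 140) [-0.0154 -0.0096]
(660, 135) [-0.0595  0.0041]
(712, 115) [-0.1046  0.0051]
(575, 150) [ 0.0076 -0.0104]
side post 0.56 [0.5558 0.1863 0.3056] 17.511601252634403 165.39215686274508 1529
side console 0.88 [ 0.5768 -0.171   1.9866] 113.82474198029873 111.49411764705883 4314
side tab_pad 0.62 xc -0.045453616209027395 0.015054339206463891 yc -0.027385469965476368 0.02663325402070275 292
side cover 0.67 xc -0.09540464070884222 0.01093181266805618 yc -0.03497010218904903 0.029711295817724748 581
tab_pad 0.6 [-0.0322 -0.0063]
slot 0.86 [-0.0382 -0.0057]
```

View pics/tabc.png

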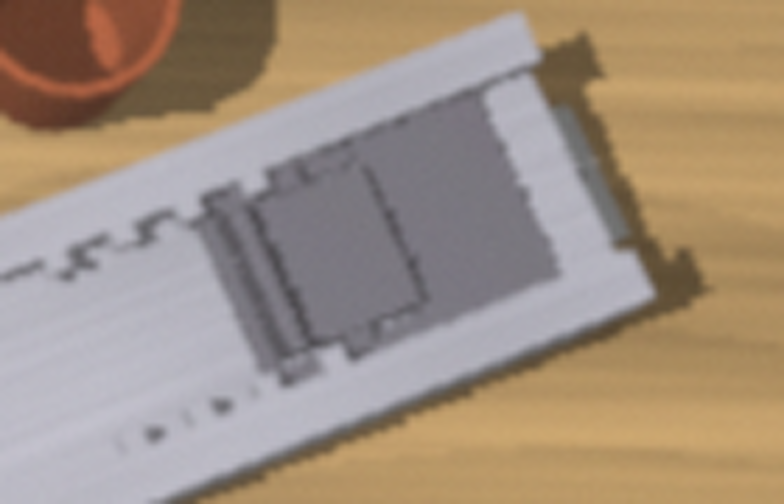

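The tab is grey, centred near crop px (340,255), with its rib on the left (+x_c) side. That fits the console pose (0.577, -0.173, yaw 113.7°). Next I move above the tab.

{"method": "carry_out", "body": {"claw": [0, 0, 0, 0, 0, 0, 0, 0, 0, 0, 0, 0, 0, 0, 0, 0, 0, 0, 0, 0], "delta_pos": [[-3.1, -2.94, 0], [-3.1, -2.94, 0], [-3.1, -2.94, 0], [-3.1, -2.94, 0], [-3.1, -2.94, 0], [-3.1, -2.94, 0], [-3.1, -2.94, 0], [-3.1, -2.94, 0], [-3.1, -2.94, 0], [-3.1, -2.94, 0], [-3.1, -2.94, 0], [-3.1, -2.94, 0], [-3.1, -2.94, 0], [-3.1, -2.94, 0], [-3.1, -2.94, 0], [-3.1, -2.94, 0], [-3.1, -2.94, 0], [-3.1, -2.94, 0], [-3.1, -2.94, 0], [-3.1, -2.94, 0]], "angular": [[0, 0, 0], [0, 0, 0], [0, 0, 0], [0, 0, 0], [0, 0, 0], [0, 0, 0], [0, 0, 0], [0, 0, 0], [0, 0, 0], [0, 0, 0], [0, 0, 0], [0, 0, 0], [0, 0, 0], [0, 0, 0], [0, 0, 0], [0, 0, 0], [0, 0, 0], [0, 0, 0], [0, 0, 0], [0, 0, 0]], "force": 20}}

```text
clock: 4.35
position: [0.5897, -0.1982, 0.2268]
ee_rot: [0.595, 3.084, 0.0]
force: [1.4, 0.8, 1.0]
width: 0.004
gripper_force: 0.0
```

{"method": "carry_out", "body": {"claw": [0, 0, 0, 0, 0, 0, 0, 0], "delta_pos": [[0, 0, 1], [0, 0, 1], [0, 0, 1], [0, 0, 1], [0, 0, 1], [0, 0, 1], [0, 0, 1], [0, 0, 0]], "angular": [[0, 0, 0.13], [0, 0, 0.13], [0, 0, 0.13], [0, 0, 0.13], [0, 0, 0.13], [0, 0, 0.125], [0, 0, 0], [0, 0, 0]]}}

```text
clock: 5.15
position: [0.5884, -0.1961, 0.1553]
ee_rot: [-1.711, -2.632, 0.001]
force: [-0.7, -0.0, -0.3]
width: 0.009
gripper_force: 0.0
```

```bash
cat > st.py <<'E'
from h import *
np.set_printoptions(precision=4,suppress=True)
def tc():
    o=arm.observe();r=R.from_rotvec(o["ee_rot"]).as_matrix();return o,np.array(o["position"]),r
def to(w,yy):  # world tcp target, tool-y yaw deg -> tool-frame cm, angular z, tilt fix
    o,p,r=tc();a=np.radians(yy);G=np.c_[[-np.sin(a),np.cos(a),0],[np.cos(a),np.sin(a),0],[0,0,-1]]
    best=min((R.from_matrix(r.T@(G*s)).as_rotvec() for s in(np.array([1,1,1]),np.array([-1,-1,1]))),key=np.linalg.norm)
    print("tcp",p,"yawy",np.degrees(np.arctan2(r[1,1],r[0,1])),"d_tool cm",r.T@(np.array(w)-p)*100,"ang",best,"j",o["joints"],"t",o["clock"],"F",o["force"],"w",o["width"],o["gripper_force"])
E
python3 -c "
from st import *
to([.5881,-.1974,.08],23.7)"
```

```text
tcp [ 0.5884 -0.1961  0.1553] yawy 23.949697863718477 d_tool cm [-0.1169 -0.0673  7.5318] ang [-0.0019 -0.0014  0.0044] j [-0.1619  0.5406  0.597   1.7045 -0.3488  1.0072  0.9764] t 5.15 F [-0.7102 -0.0088 -0.3498] w 0.008547744409023544 0.0
```

{"method": "carry_out", "body": {"claw": [0, 0, 0, 0, 0, 0, 0, 0], "delta_pos": [[-0.1, 0, 2.5], [0, 0, 2.5], [0, 0, 2], [0, 0, 0.7], [0, 0, 0.3], [0, 0, 0.2], [0, 0, 0.2], [0, 0, 0]], "angular": [[0, 0, 0.004], [0, 0, 0], [0, 0, 0], [0, 0, 0], [0, 0, 0], [0, 0, 0], [0, 0, 0], [0, 0, 0]]}}

```text
clock: 5.95
position: [0.5899, -0.1977, 0.0733]
ee_rot: [1.722, 2.627, 0.001]
force: [-0.8, 0.3, 0.1]
width: 0.002
gripper_force: 0.0
```

```bash
python3 -c "
from st import *
to([.5881,-.1974,.062],23.7)
g=arm.get_image('side');save(g,'s2.png');f=g['frame'][150:260,260:380][:,:,::-1];h=arm.get_image('top');f2=h['frame'][130:240,320:440][:,:,::-1]
cv2.imwrite('pics/press.png',cv2.resize(np.hstack([f,f2]),(800,367),interpolation=cv2.INTER_CUBIC))"
```

```text
tcp [ 0.5899 -0.1977  0.0733] yawy 23.50687104807678 d_tool cm [ 0.0975 -0.1496  1.1266] ang [ 0.0008  0.0004 -0.0034] j [-0.12    0.6353  0.5415  1.7734 -0.42    0.8491  1.0277] t 5.95 F [-0.8295  0.2621  0.0998] w 0.002334563612821617 0.0
```

View pics/press.png

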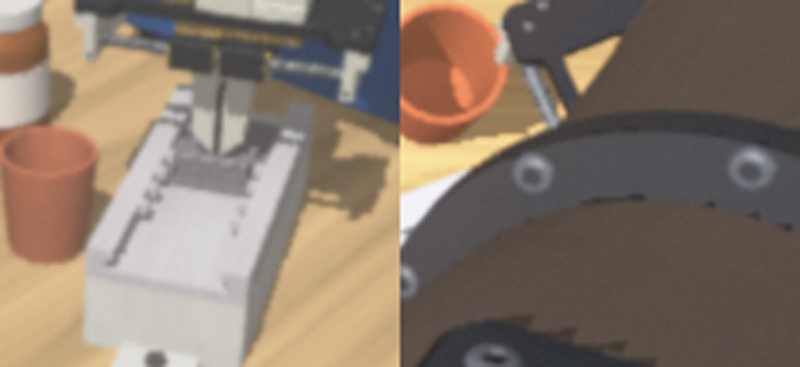

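The side crop shows the shut fingers centred between the rails at about (215,150), just behind the rib at (210,172). Next I press.

{"method": "carry_out", "body": {"claw": [0, 0, 0, 0, 0, 0], "delta_pos": [[0, -0.1, 0.3], [0, 0, 0.2], [0, 0, 0.2], [0, 0, 0.2], [0, 0, 0.1], [0, 0, 0]], "angular": [[0, 0, 0], [0, 0, 0], [0, 0, 0], [0, 0, 0], [0, 0, 0], [0, 0, 0]]}}

```text
clock: 6.65
position: [0.5893, -0.1986, 0.0638]
ee_rot: [1.722, 2.625, 0.001]
force: [-1.1, -0.4, 9.9]
width: 0.005
gripper_force: 5.2
```

{"method": "carry_out", "body": {"claw": [0, 0, 0, 0, 0, 0, 0, 0], "delta_pos": [[0.2, 0, 0.1], [0.3, 0, 0], [0.3, 0, 0], [0.3, 0, 0], [0.3, 0, 0], [0.3, 0, 0], [0.3, 0, 0], [0.3, 0, 0]], "angular": [[0, 0, 0], [0, 0, 0], [0, 0, 0], [0, 0, 0], [0, 0, 0], [0, 0, 0], [0, 0, 0], [0, 0, 0]]}}

```text
clock: 7.45
position: [0.5807, -0.1789, 0.0637]
ee_rot: [1.722, 2.622, 0.0]
force: [-0.8, -3.0, 16.7]
width: 0.005
gripper_force: 8.2
```

{"method": "carry_out", "body": {"claw": [0, 0, 0, 0, 0, 0, 0, 0, 0, 0, 0, 0, 0], "delta_pos": [[0.4, 0, 0], [0.4, 0, 0], [0.4, 0, 0], [0.4, 0, 0], [0.4, 0, 0], [0.4, 0, 0], [0.4, 0, 0], [0.4, 0, 0], [0.4, 0, 0], [0.4, 0, 0], [0.4, 0, 0], [0.4, 0, 0], [0.4, 0, 0]], "angular": [[0, 0, 0], [0, 0, 0], [0, 0, 0], [0, 0, 0], [0, 0, 0], [0, 0, 0], [0, 0, 0], [0, 0, 0], [0, 0, 0], [0, 0, 0], [0, 0, 0], [0, 0, 0], [0, 0, 0]]}}

```text
clock: 8.75
position: [0.5598, -0.1312, 0.0636]
ee_rot: [1.723, 2.623, 0.0]
force: [-3.3, -3.2, 19.6]
width: 0.005
gripper_force: 9.6
```

{"method": "carry_out", "body": {"claw": [0, 0, 0, 0, 0, 0, 0, 0], "delta_pos": [[0.2, 0, 0], [0.2, 0, 0], [0.2, 0, 0], [0.2, 0, 0], [0.2, 0, 0], [0.2, 0, 0], [0.2, 0, 0], [0.2, 0, 0]], "angular": [[0, 0, 0], [0, 0, 0], [0, 0, 0], [0, 0, 0], [0, 0, 0], [0, 0, 0], [0, 0, 0], [0, 0, 0]]}}

```text
clock: 9.55
position: [0.5534, -0.1166, 0.0635]
ee_rot: [1.723, 2.623, 0.001]
force: [-3.0, -4.7, 19.4]
width: 0.003
gripper_force: 10.0
```

```bash
python3 -c "
from st import *
to([.5893,-.1986,.0638],23.7)"
```

```text
tcp [ 0.5534 -0.1166  0.0635] yawy 23.39803001824314 d_tool cm [-8.956   0.0415 -0.0002] ang [ 0.0022  0.0028 -0.0053] j [-0.2695  0.5729  0.5456  1.9283 -0.423   0.7517  0.9274] t 9.55 F [-2.9957 -4.6794 19.4448] w 0.002708795205137709 10.031998129561543
```

{"method": "carry_out", "body": {"claw": [0, 0, 0, 0, 0], "delta_pos": [[0.2, 0, 0], [0.2, 0, 0], [0.2, 0, 0], [0.2, 0, 0], [0, 0, 0]], "angular": [[0, 0, 0], [0, 0, 0], [0, 0, 0], [0, 0, 0], [0, 0, 0]]}}

```text
clock: 10.05
position: [0.5516, -0.1107, 0.0637]
ee_rot: [1.722, 2.619, -0.0]
force: [0.5, -7.7, 13.6]
width: 0.008
gripper_force: 6.7
```

{"method": "carry_out", "body": {"claw": [0, 0, 0], "delta_pos": [[0.15, 0, 0], [0.15, 0, 0], [0, 0, 0]], "angular": [[0, 0, 0], [0, 0, 0], [0, 0, 0]]}}

```text
clock: 10.35
position: [0.5507, -0.1078, 0.0637]
ee_rot: [1.721, 2.619, 0.0]
force: [2.2, -7.1, 12.9]
width: 0.005
gripper_force: 6.3
```

{"method": "carry_out", "body": {"claw": [0, 0, 0], "delta_pos": [[0.15, 0, 0], [0.15, 0, 0], [0, 0, 0]], "angular": [[0, 0, 0], [0, 0, 0], [0, 0, 0]]}}

```text
clock: 10.65
position: [0.5497, -0.1049, 0.0637]
ee_rot: [1.721, 2.619, 0.001]
force: [2.7, -7.4, 12.0]
width: 0.006
gripper_force: 6.2
```

{"method": "carry_out", "body": {"claw": [0, 0, 0], "delta_pos": [[0.15, 0, 0], [0.15, 0, 0], [0, 0, 0]], "angular": [[0, 0, 0], [0, 0, 0], [0, 0, 0]]}}

```text
clock: 10.95
position: [0.5485, -0.1021, 0.0637]
ee_rot: [1.721, 2.619, 0.001]
force: [2.7, -7.3, 11.7]
width: 0.005
gripper_force: 6.1
```

```bash
python3 -c "
from st import *
g=arm.get_image('side');f=g['frame'][150:260,250:390][:,:,::-1]
cv2.imwrite('pics/open.png',cv2.resize(f,(764,600),interpolation=cv2.INTER_CUBIC))"
```

```text
(no output)
```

View pics/open.png

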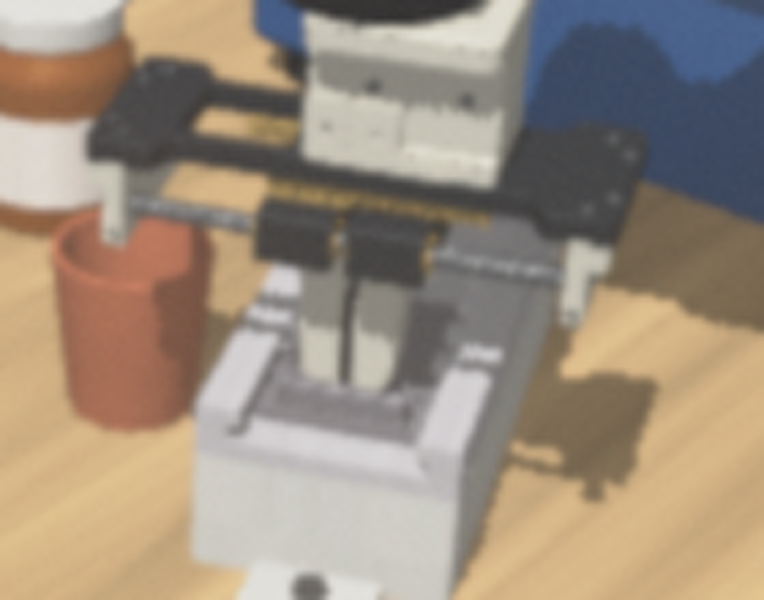

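The cover is nearly at the front end, with the fingers on the tab behind the rib at about (350,385). I'll continue gently to the stop.

{"method": "carry_out", "body": {"claw": [0, 0, 0, 0], "delta_pos": [[0.15, 0, 0], [0.15, 0, 0], [0.1, 0, 0], [0, 0, 0]], "angular": [[0, 0, 0], [0, 0, 0], [0, 0, 0], [0, 0, 0]]}}

```text
clock: 11.4
position: [0.5483, -0.1015, 0.0641]
ee_rot: [1.721, 2.613, -0.002]
force: [6.8, -16.4, 7.3]
width: 0.006
gripper_force: 10.4
```

{"method": "carry_out", "body": {"claw": [0, 0, 0], "delta_pos": [[0.15, 0, 0], [0.1, 0, 0], [0, 0, 0]], "angular": [[0, 0, 0], [0, 0, 0], [0, 0, 0]]}}

```text
clock: 11.7
position: [0.5482, -0.1013, 0.0645]
ee_rot: [1.721, 2.609, -0.003]
force: [8.2, -21.8, 7.2]
width: 0.004
gripper_force: 13.3
```

{"method": "carry_out", "body": {"claw": [0, 0, 0, 0, 0, 0, 0, 0, 0, 0], "delta_pos": [[-0.4, 0, 0], [-0.1, 0, 0], [0, 0, -0.3], [0, 0, -0.4], [0, 0, -0.5], [0, 0, -1], [0, 0, -3], [0, 0, -4], [0, 0, -4], [0, 0, -3]], "angular": [[0, 0, 0], [0, 0, 0], [0, 0, 0], [0, 0, 0], [0, 0, 0], [0, 0, 0], [0, 0, 0], [0, 0, 0], [0, 0, 0], [0, 0, 0]]}}

```text
clock: 12.7
position: [0.545, -0.0979, 0.2259]
ee_rot: [1.723, 2.626, 0.001]
force: [0.0, 0.2, -0.2]
width: 0.008
gripper_force: 0.0
```

```bash
python3 -c "
from st import *
to([.557,.185,.26],-66)"
```

```text
tcp [ 0.545  -0.0979  0.2259] yawy 23.461394116586423 d_tool cm [25.4737 12.3642 -3.4098] ang [ 0.0012 -0.0004  1.5614] j [-0.4194  0.3587  0.6773  1.7907 -0.2525  1.079   0.7565] t 12.7 F [ 0.0091  0.2307 -0.1889] w 0.008054382880993973 0.0
```

{"method": "carry_out", "body": {"claw": [7, 7, 7, 7, 7, 7, 7, 7, 7, 7, 7, 7, 7, 7, 7, 7, 7, 7, 7, 7], "delta_pos": [[3.2, 1.55, -0.5], [3.2, 1.55, -0.5], [3.2, 1.55, -0.5], [3.2, 1.55, -0.5], [3.2, 1.55, -0.5], [3.2, 1.55, -0.5], [3.2, 1.55, 0], [3.2, 1.55, 0], [0, 0, 0], [0, 0, 0], [0, 0, 0], [0, 0, 0], [0, 0, 0], [0, 0, 0], [0, 0, 0], [0, 0, 0], [0, 0, 0], [0, 0, 0], [0, 0, 0], [0, 0, 0]], "angular": [[0, 0, 0], [0, 0, 0], [0, 0, 0], [0, 0, 0], [0, 0, 0], [0, 0, 0], [0, 0, 0], [0, 0, 0], [0, 0, 0.13], [0, 0, 0.13], [0, 0, 0.13], [0, 0, 0.13], [0, 0, 0.13], [0, 0, 0.13], [0, 0, 0.13], [0, 0, 0.13], [0, 0, 0.13], [0, 0, 0.13], [0, 0, 0.13], [0, 0, 0.13]]}}

```text
clock: 14.7
position: [0.5563, 0.1866, 0.2535]
ee_rot: [-3.074, -0.648, 0.001]
force: [0.4, 0.3, -0.9]
width: 0.764
gripper_force: 0.0
```

Run:
```python
from st import *
from meas import *
to([.557,.185,.26],-66)
P=arm.get_image("top");Q=arm.get_image("side")
f=P["frame"][140:240,310:430][:,:,::-1];g=Q["frame"][130:310,160:376][:,:,::-1]
cv2.imwrite("pics/p3.png",np.hstack([cv2.resize(f,(400,333),interpolation=2),cv2.resize(g,(400,333),interpolation=2)]))
for p in(P,Q):
    for l,z in(("tab_pad",.07),("slot",.058),("pad_grip",.152)):
        for t in arm.place_of(l,p)[:2]: 
            w=atz(p,t["centre"],z); print(l,round(t["conf"],2),w,cf(w,(.5772,-.1727,1.985)))
    for l in("slot","stand"):
        for t in tr(l,p): 
            ys,xs=np.nonzero(t["region"]);print(l,len(xs),xs.mean(),ys.mean())
    for t in tr("rest_post",p):
        q,f,a=fit(p,t["region"],postm(.038),np.array([.558,.186,.42])); print("post",t["conf"],q,np.degrees(q[2]),f,a)
    for t in tr("console",p):
        q,f,a=fit(p,t["region"],con,np.array([.577,-.173,1.98])); print("console",t["conf"],q,np.degrees(q[2]),f,a)
```

```text
tcp [0.5563 0.1866 0.2535] yawy -66.19780059315225 d_tool cm [-0.0034  0.1749 -0.6516] ang [-0.0002  0.0006 -0.0035] j [-1.091   0.4892  1.021   1.6842 -0.4408  1.2204 -1.1216] t 14.7 F [ 0.3663  0.3476 -0.8671] w 0.7636215241849164 0.0
tab_pad 0.69 [ 0.5489 -0.113   0.07  ] [0.066  0.0019]
slot 0.67 [ 0.5977 -0.21    0.058 ] [-0.0424 -0.0037]
pad_grip 0.61 [0.5537 0.1868 0.152 ] [ 0.3386 -0.1232]
slot 8208 359.70979532163744 203.72161306042884
stand 1705 168.3407624633431 212.29266862170087
post 0.65 [0.5565 0.1825 0.5259] 30.13074806021619 181.14509803921567 942
console 0.66 [ 0.5781 -0.1742  1.9897] 114.00183374405243 259.5607843137255 8193
tab_pad 0.89 [ 0.5462 -0.106   0.07  ] [0.0735 0.0016]
slot 0.84 [ 0.5874 -0.2097  0.058 ] [-0.038   0.0056]
pad_grip 0.55 [0.5609 0.188  0.152 ] [ 0.3368 -0.1303]
slot 1525 259.06426229508196 328.4406557377049
stand 2839 203.70095103909827 306.5861218738993
post 0.92 [0.5571 0.1852 0.2885] 16.531214544136265 201.23921568627446 1499
console 0.83 [ 0.5772 -0.1717  1.9905] 114.04879973365551 116.01176470588236 4332
```

View pics/p3.png

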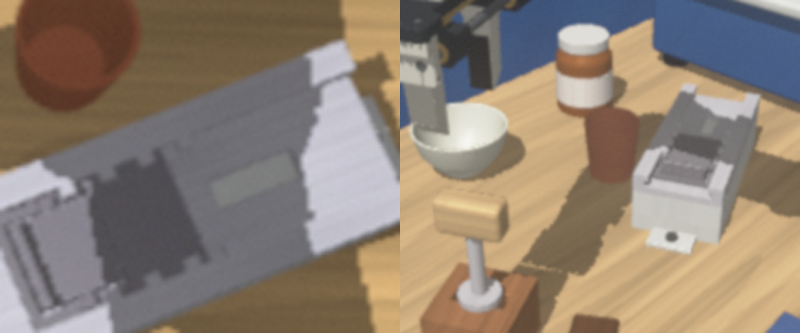

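The top crop shows the slot open: a light strip at crop (256,179). The cover is at the far left with its tab raised between the teeth. Next I grip the post.

{"method": "carry_out", "body": {"claw": [7, 7, 7, 7, 7, 7, 7, 2, 2, 2, 2, 2, 2, 2], "delta_pos": [[-0.05, 0.24, 0], [0, 0, 3], [0, 0, 3], [0, 0, 3], [0, 0, 2], [0, 0, 1], [0, 0, 0], [0, 0, 0], [0, 0, 0], [0, 0, 0], [0, 0, 0], [0, 0, 0], [0, 0, 0], [0, 0, 0]], "angular": [[0, 0, 0], [0, 0, 0], [0, 0, 0], [0, 0, 0], [0, 0, 0], [0, 0, 0], [0, 0, 0], [0, 0, 0], [0, 0, 0], [0, 0, 0], [0, 0, 0], [0, 0, 0], [0, 0, 0], [0, 0, 0]], "force": 30}}

```text
clock: 16.9
position: [0.5571, 0.1846, 0.1337]
ee_rot: [-3.072, -0.656, 0.0]
force: [-0.2, 0.6, 0.0]
width: 0.262
gripper_force: 30.0
```

Run:
```python
from st import *
from meas import *
to([.557,.185,.26],-66)
P=arm.get_image("top");Q=arm.get_image("side")
for u in((256,179),(212,190),(298,165)):
    w=atz(P,((310+u[0]*.3)/560,(140+u[1]*.3003)/420),.058);print("slot top",w,cf(w,(.578,-.1742,1.989)))
w=atz(Q,(326.9/560,198.6/420),.058);print("side",w,cf(w,(.5774,-.1714,1.989)))
```

```text
tcp [0.5571 0.1846 0.1337] yawy -65.87800810048302 d_tool cm [  0.0117  -0.0476 -12.6266] ang [-0.0004 -0.      0.0021] j [-1.0109  0.6066  0.9136  1.8285 -0.5694  0.9933 -1.0076] t 16.9 F [-0.1535  0.551   0.0355] w 0.26157472988640185 29.98597115278244
slot top [ 0.5946 -0.2143  0.058 ] [-0.0433  0.0011]
slot top [ 0.5879 -0.1907  0.058 ] [-0.0191 -0.0024]
slot top [ 0.6029 -0.2369  0.058 ] [-0.0674  0.0027]
side [ 0.5898 -0.205   0.058 ] [-0.0357  0.0023]
```

{"method": "carry_out", "body": {"claw": [2, 2, 2, 2, 2, 2, 2, 2, 2, 2, 2, 2, 2, 2, 2, 2], "delta_pos": [[0, 0, -0.6], [0, 0, -2], [0, 0, -4], [0, 0, -4], [0, 0, -2], [-0.7, 2, 0], [-1.3, 3.9, 0], [-1.3, 3.9, 0], [-1.3, 3.9, 0], [-1.3, 3.9, 0], [-1.3, 3.9, 0], [-1.3, 3.9, 0], [-1.3, 3.9, 0], [-1.3, 3.9, 0], [-1.3, 3.8, 0], [-0.3, 0.8, 0]], "angular": [[0, 0, 0], [0, 0, 0], [0, 0, 0], [0, 0, 0], [0, 0, 0], [0, 0, 0], [0, 0, 0], [0, 0, 0], [0, 0, 0], [0, 0, 0], [0, 0, 0], [0, 0, 0], [0, 0, 0], [0, 0, 0], [0, 0, 0], [0, 0, 0]], "force": 35}}

```text
clock: 18.6
position: [0.5938, -0.2192, 0.2603]
ee_rot: [3.071, 0.644, -0.002]
force: [0.2, -1.6, -2.8]
width: 0.26
gripper_force: 35.0
```

{"method": "carry_out", "body": {"claw": [2, 2, 2, 2, 2, 2, 2, 2, 2, 2, 2, 2, 2, 2, 2], "delta_pos": [[0, 0, 0], [0, 0, 0], [0, 0, 0], [0, 0, 0], [0, 0, 0], [0, 0, 0], [0, 0, 0.8], [0, 0, 0.9], [0, 0, 0.9], [0, 0, 0.9], [0, 0, 1], [0, 0, 1], [0, 0, 1], [0, 0, 0], [0, 0, 0]], "angular": [[0, 0, 0.131], [0, 0, 0.131], [0, 0, 0.131], [0, 0, 0.131], [0, 0, 0.131], [0, 0, 0.131], [0, 0, 0.131], [0, 0, 0.131], [0, 0, 0.131], [0, 0, 0.131], [0, 0, 0.131], [0, 0, 0.131], [0, 0, 0], [0, 0, 0], [0, 0, 0]]}}

```text
clock: 20.1
position: [0.5956, -0.2125, 0.1948]
ee_rot: [2.638, -1.706, -0.0]
force: [-1.9, -0.6, -2.9]
width: 0.262
gripper_force: 35.0
```

Run:
```python
from st import *
from meas import *
to([.5952,-.2124,.178],-156.05)
o,p,r=tc();z=p[2]+.019-.114
Q=arm.get_image("side");g=Q["frame"][90:250,270:420][:,:,::-1]
cv2.imwrite("pics/p4.png",cv2.resize(g,(560,597),interpolation=2))
for t in tr("rest_post",Q):
    ys,xs=np.nonzero(t["region"]);print(t["conf"],len(xs),xs.min(),xs.max(),ys.min(),ys.max())
K=np.array(Q["mtx"]);Ti=np.linalg.inv(Q["T"])
ax=np.array([np.cos(np.radians(113.95)),np.sin(np.radians(113.95)),0])
def pr(w):
    u=K@(Ti[:3,:3]@w+Ti[:3,3]);u=u[:2]/u[2];return (u-[270,90])*560/150
b=np.array([p[0],p[1],z]);print("z",z)
for n,w in(("foot+",b+.022*ax),("foot-",b-.022*ax),("collar c",b+[0,0,.026]),("slot+",np.array([.5952,-.2124,.058])+.0245*ax),("slot-",np.array([.5952,-.2124,.058])-.0245*ax)):print(n,pr(w))
```

```text
tcp [ 0.5956 -0.2125  0.1948] yawy -155.78304517194707 d_tool cm [-0.0264  0.0329  1.6823] ang [0.0002 0.0002 0.0047] j [-0.4429  0.775   1.2598  1.6529 -0.7644  1.2956 -1.7587] t 20.1 F [-1.9033 -0.5663 -2.9311] w 0.2617303653402218 34.98989939689636
0.97 639 321 338 120 183
z 0.09982280611263104
foot+ [209.1382 353.6745]
foot- [224.7264 321.4286]
collar c [220.3307 298.2377]
slot+ [203.7199 417.135 ]
slot- [220.8741 379.6211]
```

View pics/p4.png

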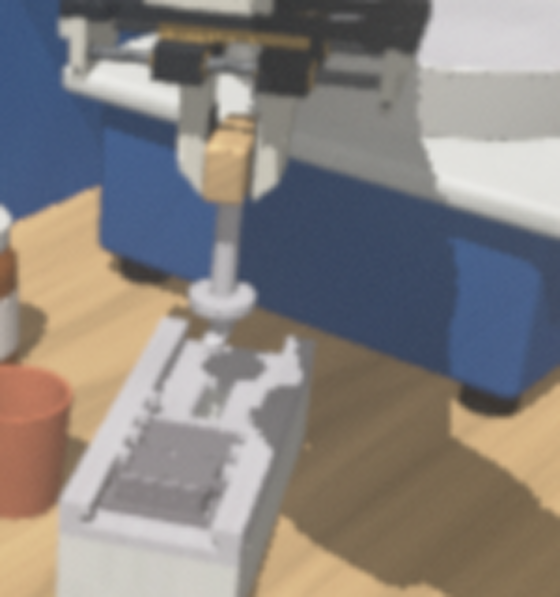

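The side crop shows the post hanging upright. Its collar is at (222,300), with 220,298 predicted, over the slot at about (210,395). Both agree, so I lower it.

{"method": "carry_out", "body": {"claw": [2, 2, 2, 2, 2, 2, 2, 2, 2], "delta_pos": [[-0.03, 0.03, 1], [0, 0, 1.2], [0, 0, 1], [0, 0, 0.3], [0, 0, 0.3], [0, 0, 0.3], [0, 0, 0.3], [0, 0, 0.3], [0, 0, 0]], "angular": [[0, 0, 0.005], [0, 0, 0], [0, 0, 0], [0, 0, 0], [0, 0, 0], [0, 0, 0], [0, 0, 0], [0, 0, 0], [0, 0, 0]]}}

```text
clock: 21.1
position: [0.5951, -0.2124, 0.1474]
ee_rot: [2.631, -1.717, -0.001]
force: [0.1, -0.2, -3.4]
width: 0.259
gripper_force: 35.0
```

{"method": "carry_out", "body": {"claw": [2, 2, 2, 2, 2, 2, 2], "delta_pos": [[0, 0, 0.3], [0, 0, 0.3], [0, 0, 0.3], [0, 0, 0.3], [0, 0, 0.2], [0, 0, 0.2], [0, 0, 0]], "angular": [[0, 0, 0], [0, 0, 0], [0, 0, 0], [0, 0, 0], [0, 0, 0], [0, 0, 0], [0, 0, 0]]}}

```text
clock: 21.8
position: [0.5953, -0.2127, 0.1318]
ee_rot: [-2.631, 1.717, -0.0]
force: [-0.0, 0.6, -3.2]
width: 0.259
gripper_force: 35.0
```

Not quite seated yet, so I lower gently to contact.

{"method": "carry_out", "body": {"claw": [2, 2, 2], "delta_pos": [[0, 0, 0.15], [0, 0, 0.1], [0, 0, 0]], "angular": [[0, 0, 0], [0, 0, 0], [0, 0, 0]]}}

```text
clock: 22.1
position: [0.5955, -0.2131, 0.1317]
ee_rot: [-2.63, 1.716, -0.003]
force: [-6.1, 4.3, 19.8]
width: 0.257
gripper_force: 35.0
```

{"method": "carry_out", "body": {"claw": [2, 2, 2, 2, 2, 2, 2, 2, 2, 2, 2, 2, 2], "delta_pos": [[0, 0, -0.15], [0, 0, 0], [0, 0, 0], [0, 0, 0], [0, 0, 0], [0, 0, 0], [0, 0, 0], [0, 0, 0], [0, 0, 0], [0, 0, 0], [0, 0, 0], [0, 0, 0], [0, 0, 0]], "angular": [[0, 0, 0], [0, 0, -0.12], [0, 0, -0.12], [0, 0, -0.12], [0, 0, -0.12], [0, 0, -0.12], [0, 0, -0.12], [0, 0, -0.12], [0, 0, -0.12], [0, 0, -0.12], [0, 0, -0.12], [0, 0, -0.12], [0, 0, 0]]}}

```text
clock: 23.4
position: [0.5959, -0.2137, 0.1317]
ee_rot: [3.13, 0.259, 0.004]
force: [0.3, -2.5, 4.1]
width: 0.26
gripper_force: 35.0
```

```bash
python3 -c "
from st import *
to([.5952,-.2124,.131],-66)
print(arm.observe()['ft_torque'])"
```

```text
tcp [ 0.5959 -0.2137  0.1317] yawy -80.55574463735273 d_tool cm [-0.0468 -0.1387  0.0704] ang [ 0.0018 -0.002  -0.254 ] j [-0.2827  0.6662  0.8694  1.712  -0.5801  1.0384 -0.6193] t 23.4 F [ 0.3481 -2.4675  4.0964] w 0.25980537662532044 34.99651372432709
[-0.5298  0.0653 -0.0307]
```

Turned 75° freely. Next come small turns until it stops.

{"method": "carry_out", "body": {"claw": [2, 2, 2, 2], "delta_pos": [[0, 0, 0], [0, 0, 0], [0, 0, 0], [0, 0, 0]], "angular": [[0, 0, -0.09], [0, 0, -0.09], [0, 0, -0.08], [0, 0, 0]]}}

```text
clock: 23.8
position: [0.5954, -0.2129, 0.1317]
ee_rot: [-3.072, -0.658, -0.002]
force: [-2.5, 0.1, 9.2]
width: 0.259
gripper_force: 35.0
```

```bash
python3 -c "
from st import *
to([.5952,-.2124,.131],-66)
print(arm.observe()['ft_torque'])"
```

```text
tcp [ 0.5954 -0.2129  0.1317] yawy -65.82909457531782 d_tool cm [ 0.0041 -0.0529  0.0704] ang [ 0.0001 -0.0011  0.003 ] j [-0.247   0.6414  0.8     1.7094 -0.5291  1.0192 -0.4091] t 23.8 F [-2.5302  0.0882  9.185 ] w 0.2593731548744274 34.99928534030914
[0.2563 0.6509 0.0503]
```

{"method": "carry_out", "body": {"claw": [2, 2, 2], "delta_pos": [[0, 0, 0], [0, 0, 0], [0, 0, 0]], "angular": [[0, 0, -0.05], [0, 0, -0.05], [0, 0, 0]]}}

```text
clock: 24.1
position: [0.5948, -0.2123, 0.1317]
ee_rot: [-3.034, -0.806, -0.001]
force: [-5.1, 3.8, 12.1]
width: 0.258
gripper_force: 35.2
```

```bash
python3 -c "
from st import *
to([.5952,-.2124,.131],-66)
print(arm.observe()['ft_torque'])"
```

```text
tcp [ 0.5948 -0.2123  0.1317] yawy -60.23374504102267 d_tool cm [0.033  0.031  0.0677] ang [-0.0017 -0.0008  0.1006] j [-0.2327  0.6324  0.7733  1.7089 -0.5101  1.0135 -0.3289] t 24.1 F [-5.1214  3.7985 12.0733] w 0.25816944991370866 35.207363963127136
[ 0.9475  1.3194 -0.781 ]
```

{"method": "carry_out", "body": {"claw": [2, 2, 2], "delta_pos": [[0, 0, 0], [0, 0, 0], [0, 0, 0]], "angular": [[0, 0, -0.04], [0, 0, 0], [0, 0, 0]]}}

```text
clock: 24.4
position: [0.595, -0.2123, 0.1317]
ee_rot: [-3.019, -0.864, -0.001]
force: [-3.3, 2.9, 10.7]
width: 0.265
gripper_force: 36.0
```

```bash
python3 -c "
from st import *
to([.5952,-.2124,.131],-66)
print(arm.observe()['ft_torque'])"
```

```text
tcp [ 0.595  -0.2123  0.1317] yawy -58.05840156014582 d_tool cm [0.0135 0.0167 0.0686] ang [-0.0013 -0.0012  0.1386] j [-0.227   0.6292  0.763   1.7083 -0.5029  1.0104 -0.2977] t 24.4 F [-3.3464  2.8946 10.6605] w 0.26505025873825805 35.99770903587341
[ 0.8687  0.9949 -1.0456]
```

The stop is reached: torque is rising and the pad is starting to turn in the grip. Next I relieve, release and lift.

{"method": "carry_out", "body": {"claw": [2, 2, 5, 5, 5, 5, 5, 5, 5, 5, 5, 5, 5], "delta_pos": [[0, 0, -0.1], [0, 0, 0], [0, 0, 0], [0, 0, 0], [0, 0, 0], [0, 0, 0], [0, 0, -1], [0, 0, -2], [0, 0, -3], [0, 0, -4], [0, 0, -4], [0, 0, 0], [0, 0, 0]], "angular": [[0, 0, 0.05], [0, 0, 0], [0, 0, 0], [0, 0, 0], [0, 0, 0], [0, 0, 0], [0, 0, 0], [0, 0, 0], [0, 0, 0], [0, 0, 0], [0, 0, 0], [0, 0, 0], [0, 0, 0]]}}

```text
clock: 25.7
position: [0.5956, -0.2129, 0.2731]
ee_rot: [3.038, 0.798, 0.004]
force: [0.7, 0.1, -0.6]
width: 0.548
gripper_force: 0.0
```

{"method": "carry_out", "body": {"claw": [5, 5, 5, 5, 5, 5, 5, 5], "delta_pos": [[-2, -4, 0], [-2, -4, 0], [-2, -4, 0], [-2, -4, 0], [-2, -4, 0], [-2, -4, 0], [0, 0, 0], [0, 0, 0]], "angular": [[0, 0, 0], [0, 0, 0], [0, 0, 0], [0, 0, 0], [0, 0, 0], [0, 0, 0], [0, 0, 0], [0, 0, 0]]}}

```text
clock: 26.5
position: [0.372, -0.0614, 0.2715]
ee_rot: [-3.034, -0.803, -0.002]
force: [0.4, -1.0, -0.0]
width: 0.548
gripper_force: 0.0
```

Run:
```python
from st import *
from meas import *
o,p,r=tc();print(p,o["clock"])
P=arm.get_image("top");Q=arm.get_image("side")
f=P["frame"][110:260,290:470][:,:,::-1];g=Q["frame"][120:300,260:420][:,:,::-1]
cv2.imwrite("pics/p5.png",np.hstack([cv2.resize(f,(420,350),interpolation=2),cv2.resize(g,(311,350),interpolation=2)]))
for p in(P,Q):
    for t in tr("rest_post",p):
        q,f,a=fit(p,t["region"],postm(.036),np.array([.595,-.212,.5])); print("post",t["conf"],q,np.degrees(q[2]),f,a)
    for t in arm.place_of("tab_pad",p)[:1]: print(t["conf"],cf(atz(p,t["centre"],.07)))
```

```text
[ 0.372  -0.0614  0.2715] 26.5
post 0.81 [ 0.5955 -0.214   0.4407] 25.248590297441496 150.45882352941177 1073
0.6 [0.0642 0.0004]
post 0.89 [ 0.5946 -0.2127  0.5758] 32.99209862333975 89.4078431372549 855
0.64 [ 0.0633 -0.0039]
```

View pics/p5.png

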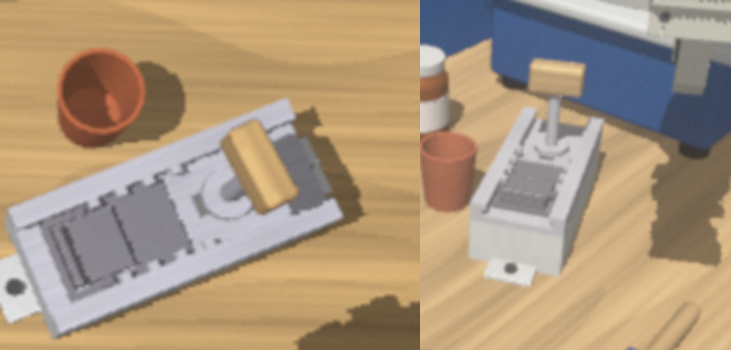

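The post stands upright with its collar on the deck (top crop about (228,192)) and its pad across the console. The cover is open at the +x end, and the cup hasn't moved. I'm handing it in.

```bash
python3 -c "
from cell import arm
print(arm.sign_off())"
```

```text
the job is handed in; nothing more can be done
None
```

The job is handed in at about 27 s on the clock: the cover is slid fully open with the tab released, and the post is seated, turned anticlockwise to its stop and standing upright, with the cup and rib untouched; `sign_off()` returned no verdict.

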